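# Sort handle blanks by heft and clamp the green ones for drying

### The arm

A 7-joint arm with a two-finger parallel gripper is mounted at the origin on the work surface. World frame = base frame: x ahead of the robot, y to its left, z up, the work surface at z = 0. Lengths are in m, angles in degrees, forces in N, time in s.
With the tool pointing down it reaches from about 0.4 to 0.875 m from the base axis. Payload 6.5 kg.
Tool frame: the origin (TCP) lies on the centre line of the jaws, within the pads' length; the fingertips stand 22 mm ahead of it and the grasp point (between the pads) lies 3 mm ahead of it; z points along the fingers, y is the line along which they close (so a half turn about z gives the same grasp; the last joint's range is limited). The gripper opens to 85 mm and grips with 20 to 120 N. Pads are 22 mm wide; open, the fingers measure 114 mm over their backs; the gripper's body (76 mm by 85 mm) begins 54 mm behind the grasp point. The pads swing forward as they close: fully open they stand 13 mm farther back than shut.
Start: joints at [65.42, 30.733, -0.252, 88.115, 0.149, 61.152, -4.079], TCP at [0.231, -0.608, 0.253] pointing down, gripper open.
Joint ranges: [-154.64, 154.64], [-21.42, 123.67], [-72.66, 72.17], [13.99, 137.28], [-74.86, 254.86], [10.95, 109.41], [-158.01, 158.01]. Speed limits (degrees/s): [136.94, 136.94, 180, 180, 180, 180, 180].

### API

Orientations are given as [roll, pitch, yaw] about the fixed x, y, z axes, in that order (R = Rz(yaw) Ry(pitch) Rx(roll)).
In Python, from rig import r, read_camera gives the robot as it stands.
- The arm moves only by the tool jog_arm, never from a script. Its argument "motion" is one flat list of numbers, 7 for each row, row after row: the shift along the tool's x, y, z as a fraction of full scale, then the turn, a rotation vector about the tool's x, y, z as a fraction of full scale, then the closure, from -1 (fully open) to 1 (shut). A call has 1 to 20 rows; each row is the pose to reach, as a shift and turn from the pose commanded when the call began, along the tool's axes at that moment; what a row does not reach only later rows make up. Full scale, the value 1, is 0.2 m for a shift and pi/4 rad for a turn. A row lasts 1/12 s, in which the tool goes at most 41.7 mm and 7.16 degrees, less where a joint would pass 70% of its speed; a pose out of reach is approached as far as the arm can. A call with a number of a shift or a turn outside -1 to 1 is refused whole. A call with a gripper value outside its range is refused whole. The fingers move at their own pace and stop on an object; "squeeze" is the grip in N (left out, the last holds). Time passes only in rows, so rows that repeat a pose let the fingers close. It gives the time, the measured TCP pose, the force, the opening and the grip force at its end, in the units of the state.
- r.sense(): the state, without advancing time (a new reading comes with each control period).
- read_camera(name): name is "scene" or "side" or "wrist"; returns a dict with "frame" (400x640x3 uint8, red, green, blue), "depth" (400x640 float32, m along the optical axis (not along the pixel's ray), 0 where there is no reading), "fx", "fy", "cx", "cy" (pixels), "extrinsics" (4x4, takes a point from camera to world coordinates). Camera axes: x right, y down, z forward; pixel columns grow to the right and rows downward; lengths in m; the calibration is good to about 2 mm. A picture is of the moment at which its call begins.
- r.close_job(): hands the job in; it is judged then, once.
The state is a dict: "time_s": time; "qpos": joint angles; "dq": joint speeds; "tau": joint torques, N m; "tool_pos": TCP position; "ee_rot": TCP orientation; "contact_force": force on the tool from outside, world axes, zero at the start; "torque": the same for the moment, N m; "finger_gap": opening from 0.0 (shut) to 1.0 (fully open); "gripper_force": force on a finger pad.
Only numpy, scipy, OpenCV 4.12 (cv2) and the standard library are available. Lean on these libraries where they do the work, as an engineer would, in place of code of your own. Each camera call takes 0.05 s, during which the arm holds its last target. There are 200 camera calls.

### The job

These hammer-handle blanks look alike but some are still green (about twice as heavy as the dry ones): heft each one, lay the dry ones in the grey tray and lay the green ones flat and side by side across the bed of the drying clamp, between its jaw and its bar. When all are sorted, slide the clamp bar up until you feel the row close up and bear against the jaw, so that no gaps are left, but do not force it; leave the hammer, the screwdriver and the oil can alone.

Things in the scene. Friction and masses are not known exactly. Their poses are not given: they have to be found in the camera images.
- blank_a: bare wooden hammer-handle blank, 44 wide (y) x 40 high (z) x 180 long (x); the last 31 at its +x end is a tongue 24 x 22 on the same centre line. Origin at the middle of length, width and height. Lies flat, roughly along world x, at the start; may be absent. Dry: 0.15 to 0.19 kg, green: 0.33 to 0.41 kg; looks and letters tell nothing.
- blank_b: bare wooden hammer-handle blank, 44 wide (y) x 40 high (z) x 180 long (x); the last 31 at its +x end is a tongue 24 x 22 on the same centre line. Origin at the middle of length, width and height. Lies flat, roughly along world x, at the start; may be absent. Dry: 0.15 to 0.19 kg, green: 0.33 to 0.41 kg; looks and letters tell nothing.
- blank_c: bare wooden hammer-handle blank, 44 wide (y) x 40 high (z) x 180 long (x); the last 31 at its +x end is a tongue 24 x 22 on the same centre line. Origin at the middle of length, width and height. Lies flat, roughly along world x, at the start; may be absent. Dry: 0.15 to 0.19 kg, green: 0.33 to 0.41 kg; looks and letters tell nothing.
- blank_d: bare wooden hammer-handle blank, 44 wide (y) x 40 high (z) x 180 long (x); the last 31 at its +x end is a tongue 24 x 22 on the same centre line. Origin at the middle of length, width and height. Lies flat, roughly along world x, at the start; may be absent. Dry: 0.15 to 0.19 kg, green: 0.33 to 0.41 kg; looks and letters tell nothing.
- blank_e: bare wooden hammer-handle blank, 44 wide (y) x 40 high (z) x 180 long (x); the last 31 at its +x end is a tongue 24 x 22 on the same centre line. Origin at the middle of length, width and height. Lies flat, roughly along world x, at the start; may be absent. Dry: 0.15 to 0.19 kg, green: 0.33 to 0.41 kg; looks and letters tell nothing.
- blank_f: bare wooden hammer-handle blank, 44 wide (y) x 40 high (z) x 180 long (x); the last 31 at its +x end is a tongue 24 x 22 on the same centre line. Origin at the middle of length, width and height. Lies flat, roughly along world x, at the start; may be absent. Dry: 0.15 to 0.19 kg, green: 0.33 to 0.41 kg; looks and letters tell nothing.
- clamp: drying clamp, fixed on the bench left or right of the blanks: plywood bed 300 (x) x 244 (y), 15 thick, origin at the centre of its underside. Blanks lie on the bed along the clamp's y, side by side in x. Fixed steel jaw at the +x end, sliding bar towards -x; two rods, 12 thick, along the edges at y -112 and 112, tops 36 above the bench
- jaw: fixed steel jaw of the clamp, 240 along y, 20 thick, top 55 above the bench. Origin on its inner face (looking to the clamp's -x), mid-width, at bed height: clamp x 130, y 0, z 15; axes as the clamp's
- clamp_bar (a joint): travel (m) of the sliding steel bar along the clamp's +x towards the jaw, 0 to 0.215; clear gap bar to jaw = 0.245 minus this. Starts at 0 to 0.11. Slides with 2.5 N friction, stays where left. Bar 22 thick, 240 along y, top 52 above the bench
- bar_grip (a point): on the bar's upright wooden grip, moves with the bar: block 22 (clamp x) x 50 (clamp y), from 51 to 93 above the bench, on top of the bar at its middle. The point is on the block's axis, 11 behind the pressing face, 77 above the bench; axes as the clamp's
- tray: grey plastic open tray, fixed, outside 290 (its x) x 220 (its y) x 50 high, walls and floor 6 thick; origin at the centre of its underside. On the other side of the blanks from the clamp
- hammer: bystander: finished hammer 260 long lying at the left end of the bench; origin at its middle
- oil_can: bystander: upright metal can, 60 diameter x 110 high, at the right end of the bench; origin at the centre of its underside
- screwdriver: bystander: screwdriver with a wooden grip, 200 long, lying near the robot; origin at its middle
Not all that is in view belongs to the job. What is shaped like the blank_c but black or turquoise is not meant.

How it is judged:
By the outcome, as a careful person would: the job done as asked, in the order asked, and still so for the second after the job is handed in, with the robot touching nothing.
Of blank_a, blank_b, blank_c, blank_d, blank_e, blank_f only 4 to 5 are there at a start; the rules pass over those that are not, and their reading is None.
At some moment in a run one of blank_a, blank_b, blank_c, blank_d, blank_e, blank_f may be knocked a few centimetres aside while the robot is not near it.
Once in a run the grip may slacken for a moment while it holds something.
It also fails if it takes over 208 s, if anything falls off the work surface, if the arm or the gripper's body presses on something with over 40 N, if the wrist force passes 120 N, or if a joint passes its speed limit or range.

## Working session

There is one attempt and no reset: what is moved stays moved. The work goes in short steps, Python scripts to look and compute and a tool call to move; the robot and the scene stay as the last step left them, time stands still between calls to the robot, and variables do not carry over. Pictures are saved under pics/ and viewed, at most 14 in all, crops included, and the job is handed in when it is done.

Besides the shell and the picture viewer there is one more tool, called after "Call:" by a JSON object that holds its "name" and its "arguments", one argument or row to a line. jog_arm: Moves the arm, as the interface text tells. Its arguments: {"type":"object","properties":{"motion":{"type":"array","items":{"type":"number","minimum":-1,"maximum":1}},"squeeze":{"type":"number"}},"required":["motion"]}

```bash
ls; mkdir -p pics
cat > h.py <<'E'
from rig import r, read_camera
import numpy as np, cv2
def snap(n,f):
    c=read_camera(n); cv2.imwrite(f,cv2.cvtColor(c['frame'],cv2.COLOR_RGB2BGR)); np.savez(f[:-4]+'.npz',**c); return c
def cloud(c):
    d=c['depth']; v,u=np.mgrid[:d.shape[0],:d.shape[1]]
    P=np.stack([(u-c['cx'])/c['fx']*d,(v-c['cy'])/c['fy']*d,d],-1)
    E=np.array(c['extrinsics']); return P@E[:3,:3].T+E[:3,3]
E
python3 - <<'E'
from h import *
print(r.sense())
for n in('scene','side'):
    c=snap(n,f'pics/{n}0.png'); print(n,c['extrinsics'],c['fx'])
E
```

```text
pics
{'time_s': 0.0, 'qpos': array([65.42270898, 30.77891247, -0.25443847, 88.16927909,  0.14871829,
       61.15158496, -4.0800911 ]), 'dq': array([ 0.03669599,  0.02242117, -0.10511361, -0.03851911,  0.05496415,
       -0.0557376 , -0.07705909]), 'tau': array([-6.97630985e-04, -5.83393049e+01,  1.04833335e+00, -2.59095562e+01,
        1.22936099e-02,  9.55645053e-03,  1.23722472e-05]), 'tool_pos': array([ 0.23043524, -0.60716042,  0.25240668]), 'ee_rot': array([-1.79900801e+02,  7.01067652e-03,  2.07877886e+01]), 'contact_force': array([ 0.04233783, -0.40864892, -0.49736174]), 'torque': array([0.0226511 , 0.00524214, 0.02501657]), 'gripper_force': 0.0, 'finger_gap': 1.004069185222534}
scene [[-0.56073452  0.64996862 -0.51294989  1.22268748]
 [ 0.82795294  0.44644057 -0.33938877  0.42125006]
 [ 0.00840959 -0.61500537 -0.78847807  1.14599223]
 [ 0.          0.          0.          1.        ]] 369.5929714806265
side [[ 0.98436943 -0.10159534  0.14385829  0.38852806]
 [-0.17588535 -0.52532076  0.83252774 -1.03152763]
 [-0.00900919 -0.84481742 -0.53497883  0.71609212]
 [ 0.          0.          0.          1.        ]] 386.85237882360417
```

View pics/scene0.png

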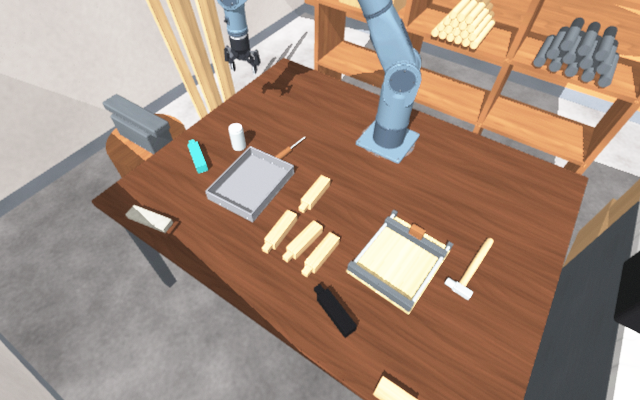

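View pics/side0.png

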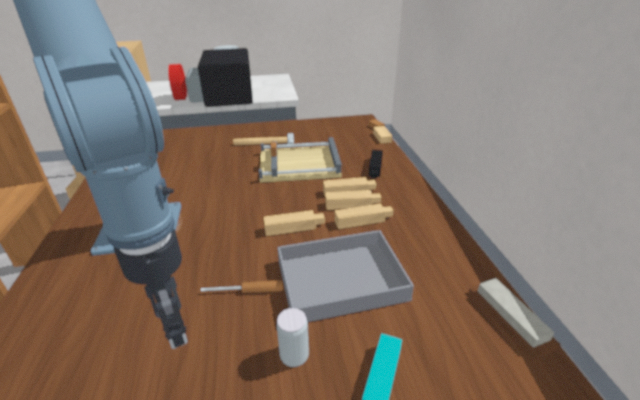

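The scene picture shows four blanks at about (315,193), (280,231), (303,241) and (321,253). The tray is at (250,182), and the clamp at (400,262) has an empty bed, with its jaw towards (385,290) and its bar and orange grip at (417,231).

```bash
cat >> h.py <<'E'
def blanks(c,box=(0.3,0.9,-0.5,0.5),zr=(0.032,0.047),pr=True):
    P=cloud(c); hsv=cv2.cvtColor(c['frame'],cv2.COLOR_RGB2HSV)
    m=(hsv[...,0]>12)&(hsv[...,0]<32)&(hsv[...,1]>50)&(hsv[...,2]>140)&(c['depth']>0)
    z=P[...,2]; m&=(z>zr[0])&(z<zr[1])&(P[...,0]>box[0])&(P[...,0]<box[1])&(P[...,1]>box[2])&(P[...,1]<box[3])
    n,l,s,ce=cv2.connectedComponentsWithStats(m.astype(np.uint8),connectivity=4)
    out=[]
    for i in range(1,n):
        if s[i,4]<60: continue
        Q=P[l==i]; (cx,cy),(w,h),a=cv2.minAreaRect((Q[:,:2]*1000).astype(np.float32))
        if w<h: w,h=h,w; a+=90
        a=(a+90)%180-90
        out.append((cx,cy,w,h,a)); 
        if pr: print('px',ce[i].round(),'n',s[i,4],'c',round(cx,1),round(cy,1),'size',round(w),round(h),'ang',round(a,1),'z',np.median(Q[:,2]).round(4))
    return out
E
python3 - <<'E'
from h import *
for n in('scene','side'):
    c=dict(np.load(f'pics/{n}0.npz')); print(n); blanks(c)
    P=cloud(c); hsv=cv2.cvtColor(c['frame'],cv2.COLOR_RGB2HSV)
    z=P[...,2]
    # grey things: tray / clamp steel
    g=(hsv[...,1]<90)&(P[...,0]>.25)&(P[...,0]<.95)&(abs(P[...,1])<.6)
    for nm,zr in(('rim/bar',(.044,.06)),('floor',(.003,.012))):
        m=g&(z>zr[0])&(z<zr[1]); k,l,s,ce=cv2.connectedComponentsWithStats(m.astype(np.uint8))
        for i in range(1,k):
            if s[i,4]>60:
                Q=P[l==i]; print(nm,ce[i].round(),s[i,4],[np.round(x,1) for x in cv2.minAreaRect((Q[:,:2]*1000).astype(np.float32))],np.median(Q[:,2]).round(4))
    for nm,zr,hr in(('grip',(.085,.1),(0,20)),('bed',(.01,.02),(12,35))):
        m=(z>zr[0])&(z<zr[1])&(hsv[...,0]>=hr[0])&(hsv[...,0]<hr[1])&(P[...,0]>.25)&(P[...,0]<.95)&(abs(P[...,1])<.6)&(hsv[...,1]>50)&(hsv[...,2]>(150 if nm=='bed' else 60))
        k,l,s,ce=cv2.connectedComponentsWithStats(m.astype(np.uint8))
        for i in range(1,k):
            if s[i,4]>12:
                Q=P[l==i]; print(nm,ce[i].round(),s[i,4],[np.round(x,1) for x in cv2.minAreaRect((Q[:,:2]*1000).astype(np.float32))],np.median(Q[:,2]).round(4))
E
python3 -c "
import cv2;a=cv2.imread('pics/scene0.png')[160:330,190:520];cv2.imwrite('pics/crop0.png',cv2.resize(a,None,fx=2.4,fy=2.4,interpolation=cv2.INTER_CUBIC))"
```

```text
scene
rim/bar [248. 181.] 369 [array([ 557.1, -327. ]), array([292.9, 224.4]), np.float64(3.2)] 0.0479
rim/bar [416. 237.] 355 [array([437.3, 324.7]), array([239.8,  26.6]), np.float64(85.6)] 0.0498
rim/bar [381. 285.] 516 [array([671.3, 308.4]), array([239.7,  22.7]), np.float64(85.6)] 0.0531
floor [250. 183.] 1663 [array([ 544.8, -341.4]), array([260.1, 192. ]), np.float64(3.3)] 0.0054
grip [418. 229.] 80 [array([436.9, 325.8]), array([48.7, 22.6]), np.float64(86.8)] 0.0904
bed [286. 153.] 22 [array([ 344.2, -317.3]), array([11.6, 70.6]), np.float64(86.2)] 0.0167
bed [313. 203.] 21 [array([502.8, -64.6]), array([10.3, 76.1]), np.float64(83.6)] 0.0159
bed [293. 224.] 13 [array([622.2, -74.3]), array([49.4,  2.4]), np.float64(6.1)] 0.0165
bed [285. 234.] 15 [array([675.4, -71.5]), array([49.6,  3.7]), np.float64(2.0)] 0.0146
bed [482. 247.] 28 [array([319.3, 541. ]), array([ 6.2, 96.6]), np.float64(83.7)] 0.0176
bed [436. 244.] 13 [array([401.2, 400.4]), array([36.6,  4.9]), np.float64(88.3)] 0.0141
bed [298. 253.] 40 [array([706.7,  14.6]), array([ 20.8, 119.9]), np.float64(70.7)] 0
[... 2132 characters left out ...]
ay([403.9, 355.5]), array([191.3,  34.9]), np.float64(87.4)] 0.0157
bed [299. 175.] 253 [array([518.9, 206.2]), array([ 28.7, 264. ]), np.float64(86.3)] 0.015
bed [369. 188.] 26 [array([743. ,  65.5]), array([51.4, 12.6]), np.float64(12.2)] 0.0156
bed [353. 190.] 16 [array([685.1,  61.4]), array([39.6,  3.9]), np.float64(4.3)] 0.018
bed [353. 204.] 136 [array([669.7, -18.3]), array([ 14.6, 175.9]), np.float64(88.1)] 0.0147
bed [363. 220.] 135 [array([ 684.2, -112. ]), array([177.9,  14.2]), np.float64(7.5)] 0.0154
bed [319. 222.] 20 [array([541.4, -94.8]), array([26.1,  5.2]), np.float64(4.7)] 0.0149
bed [290. 228.] 127 [array([ 452.1, -108.9]), array([144.7,   7.5]), np.float64(1.8)] 0.0151
```

View pics/crop0.png

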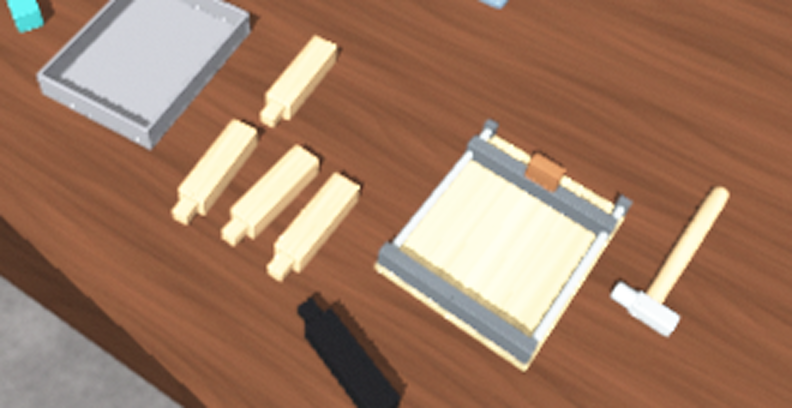

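Crop view: the four blanks all have their tongues towards +x. The clamp is yawed about -4.3° and its bar stands about 214 mm clear of the jaw. I'm moving towards the nearest blank now.

Call:
{"name": "jog_arm", "arguments": {
  "motion": [0.98,-1,0,0,0,0,-1,0.98,-1,0,0,0,0,-1,0.98,-1,0,0,0,0,-1,0.98,-1,0,0,0,0,-1,0.98,-1,0,0,0,0,-1,0.98,-1,0,0,0,0,-1,0.98,-1,0,0,0,0,-1,0.98,-1,0,0,0,0,-1],
  "squeeze": 80
}}

```text
time_s: 0.77
tool_pos: [0.346, -0.3445, 0.2531]
ee_rot: [-179.8, -0.1, 21.3]
contact_force: [-0.1, 0.5, -0.7]
finger_gap: 0.996
gripper_force: 0.0
```

Call:
{"name": "jog_arm", "arguments": {
  "motion": [0.97,-1,0,0,0,0.46,-1,0.97,-1,0,0,0,0.46,-1,0.97,-1,0,0,0,0.46,-1,0.97,-1,0,0,0,0.46,-1,0.97,-1,0,0,0,0.46,-1,0.97,-1,0,0,0,0.46,-1,0.97,-1,0,0,0,0.46,-1,0.97,-1,0,0,0,0.46,-1,0.97,-1,0,0,0,0.46,-1]
}}

```text
time_s: 1.52
tool_pos: [0.4541, -0.0926, 0.2532]
ee_rot: [-179.9, -0.0, 0.4]
contact_force: [0.3, -0.7, -0.4]
finger_gap: 1.004
gripper_force: 0.0
```

```bash
cat >> h.py <<'E'
def fr(x,y,z,yaw):
    "jog numbers to reach TCP x,y,z (m) and yaw (deg) with the tool down"
    s=r.sense(); p=s['tool_pos']; e=s['ee_rot']; 
    from scipy.spatial.transform import Rotation as R
    M=R.from_euler('xyz',e,degrees=True); T=R.from_euler('xyz',[180,0,yaw],degrees=True)
    d=M.inv().apply(np.array([x,y,z])-p)/0.2; t=(M.inv()*T).as_rotvec()/(np.pi/4)
    print('pos',p.round(4),'rpy',e.round(1),'gap',round(s['finger_gap'],3),'F',s['contact_force'].round(2),'t',round(s['time_s'],2)); print('shift',d.round(3),'turn',t.round(3))
def top(n,zr=(0.0375,0.044),box=(0.3,0.9,-0.5,0.5)):
    c=read_camera(n); P=cloud(c); f=c['frame'].astype(int)
    m=(f[...,0]>150)&(f[...,0]-f[...,2]>25)&(c['depth']>0)&(f[...,1]>120)
    z=P[...,2]; m&=(z>zr[0])&(z<zr[1])&(P[...,0]>box[0])&(P[...,0]<box[1])&(P[...,1]>box[2])&(P[...,1]<box[3])
    k,l,s,ce=cv2.connectedComponentsWithStats(m.astype(np.uint8))
    for i in range(1,k):
        if s[i,4]<80: continue
        Q=P[l==i]; (cx,cy),(w,h),a=cv2.minAreaRect((Q[:,:2]*1000).astype(np.float32))
        if w<h: w,h=h,w; a+=90
        print(n,'px',ce[i].round(),'n',s[i,4],'c',round(cx,1),round(cy,1),'size',round(w),round(h),'ang',round((a+90)%180-90,1))
    return c
E
python3 - <<'E'
from h import *
top('scene'); top('side'); top('wrist'); fr(.45,-.088,.253,0); print(r.sense()['qpos'])
E
```

```text
scene px [316. 189.] n 214 c 452.3 -85.7 size 149 44 ang 1.6
scene px [280. 227.] n 274 c 667.8 -92.1 size 150 45 ang 3.8
scene px [304. 237.] n 293 c 656.1 4.1 size 148 44 ang -5.5
scene px [322. 250.] n 318 c 664.3 84.3 size 152 45 ang -2.4
side px [345. 182.] n 308 c 662.5 82.2 size 148 49 ang -2.3
side px [348. 195.] n 352 c 655.5 2.6 size 150 51 ang -6.0
side px [359. 211.] n 422 c 667.5 -94.0 size 150 48 ang 3.3
side px [289. 217.] n 460 c 451.5 -89.5 size 150 50 ang 3.0
wrist px [125.  16.] n 1576 c 604.3 84.9 size 44 28 ang 88.7
wrist px [210.  21.] n 2015 c 600.9 7.6 size 44 37 ang 85.1
wrist px [322.  14.] n 1335 c 606.1 -97.5 size 44 24 ang -88.5
wrist px [313. 168.] n 5491 c 453.6 -87.7 size 150 44 ang 2.2
pos [ 0.4527 -0.0969  0.253 ] rpy [ 1.8e+02  1.0e-01 -0.0e+00] gap 0.998 F [-0.42 -0.01 -0.09] t 1.67
shift [-0.013 -0.045  0.   ] turn [ 0.001  0.001 -0.001]
[ 18.17086732  13.17974504 -13.38632705 114.80600154   3.86537748
  52.47420578 -87.26648905]
```

Call:
{"name": "jog_arm", "arguments": {
  "motion": [0.026,-0.046,0.6,0,0,-0.049,-1,0.026,-0.046,0.6,0,0,-0.049,-1,0.026,-0.046,0.6,0,0,-0.049,-1,0.026,-0.046,0.6,0,0,-0.049,-1,0.026,-0.046,0.6,0,0,-0.049,-1,0.026,-0.046,0.6,0,0,-0.049,-1]
}}

```text
time_s: 2.17
tool_pos: [0.4593, -0.0874, 0.1349]
ee_rot: [180.0, -0.1, 2.2]
contact_force: [0.1, 0.4, 0.7]
finger_gap: 1.0
gripper_force: 0.0
```

Run:
```python
from h import *
fr(.458,-.0877,.028,2.2)
```

```text
pos [ 0.4593 -0.0874  0.1349] rpy [ 1.8e+02 -1.0e-01  2.2e+00] gap 1.0 F [0.11 0.35 0.67] t 2.17
shift [-0.007  0.001  0.535] turn [ 0.001 -0.002 -0.   ]
```

Call:
{"name": "jog_arm", "arguments": {
  "motion": [-0.005,0,0.3,0,0,0,-1,-0.005,0,0.53,0,0,0,-1,-0.005,0,0.53,0,0,0,-1,-0.005,0,0.53,0,0,0,-1,-0.005,0,0.53,0,0,0,1,-0.005,0,0.53,0,0,0,1,-0.005,0,0.53,0,0,0,1,-0.005,0,0.53,0,0,0,1,-0.005,0,0.53,0,0,0,1,-0.005,0,0.53,0,0,0,1,-0.005,0,0.53,0,0,0,1,-0.005,0,0.53,0,0,0,1,-0.005,0,0.53,0,0,0,1]
}}

```text
time_s: 3.25
tool_pos: [0.4595, -0.0867, 0.0297]
ee_rot: [179.9, -0.2, 2.3]
contact_force: [-1.3, -0.5, 14.3]
finger_gap: 0.504
gripper_force: 80.4
```

Call:
{"name": "jog_arm", "arguments": {
  "motion": [0,0,-0.15,0,0,0,1,0,0,-0.3,0,0,0,1,0,0,-0.45,0,0,0,1,0,0,-0.6,0,0,0,1,0,0,-0.6,0,0,0,1,0,0,-0.6,0,0,0,1,0,0,-0.6,0,0,0,1,0,0,-0.6,0,0,0,1,0,0,-0.6,0,0,0,1,0,0,-0.6,0,0,0,1]
}}

```text
time_s: 4.08
tool_pos: [0.4568, -0.086, 0.1464]
ee_rot: [-180.0, 0.1, 2.3]
contact_force: [-0.8, -0.7, -2.1]
finger_gap: 0.503
gripper_force: 82.4
```

```bash
cat >> h.py <<'E'
def heft(n=8):
    F=[];T=[]
    for i in range(n):
        s=r.sense(); F.append(s['contact_force']); T.append(s['torque']); read_camera('wrist')
    F=np.array(F); print('F',F.mean(0).round(2),'sd',F.std(0).round(2),'mass',round(-F[:,2].mean()/9.81,3),'T',np.mean(T,0).round(3),'gap',s['finger_gap'],'grip',s['gripper_force'])
E
python3 - <<'E'
from h import *
heft()
fr(.557,-.327,.15,3.5)
E
```

```text
F [-0.15 -0.21 -1.71] sd [0.63 0.57 0.39] mass 0.175 T [-0.003  0.005  0.008] gap 0.49902670947373856 grip 82.40150928497314
pos [ 0.4575 -0.0861  0.1472] rpy [180.    0.    2.3] gap 0.502 F [-0.63  0.06 -1.86] t 4.48
shift [ 0.449  1.223 -0.014] turn [ 0.     0.    -0.027]
```

Call:
{"name": "jog_arm", "arguments": {
  "motion": [0.2,0.767,0,0,0,-0.027,1,0.2,0.767,0,0,0,-0.027,1,0.2,0.767,0,0,0,-0.027,1,0.2,0.767,0,0,0,-0.027,1,0.2,0.767,0,0,0,-0.027,1]
}}

```text
time_s: 4.9
tool_pos: [0.5044, -0.2468, 0.1476]
ee_rot: [179.7, -0.1, 3.0]
contact_force: [-0.2, 0.1, -1.0]
finger_gap: 0.503
gripper_force: 82.3
```

Call:
{"name": "jog_arm", "arguments": {
  "motion": [0.2,0.767,0,0,0,0,1,0.2,0.767,0,0,0,0,1,0.2,0.767,0,0,0,0,1,0.2,0.767,0,0,0,0,1,0.2,0.767,0,0,0,0,1,0.2,0.767,0,0,0,0,1]
}}

```text
time_s: 5.4
tool_pos: [0.5523, -0.3907, 0.1466]
ee_rot: [180.0, 0.0, 3.3]
contact_force: [-0.1, 1.2, -1.3]
finger_gap: 0.508
gripper_force: 56.9
```

Run:
```python
from h import *
fr(.550,-.3895,.039,3.5)
```

```text
pos [ 0.5523 -0.3907  0.1466] rpy [180.    0.    3.3] gap 0.508 F [-0.1   1.16 -1.33] t 5.4
shift [-0.011 -0.007  0.538] turn [ 0.001  0.001 -0.004]
```

Call:
{"name": "jog_arm", "arguments": {
  "motion": [-0.01,-0.006,0.2,0,0,0,1,-0.01,-0.006,0.38,0,0,0,1,-0.01,-0.006,0.48,0,0,0,1,-0.01,-0.006,0.52,0,0,0,1,-0.01,-0.006,0.54,0,0,0,1,-0.01,-0.006,0.545,0,0,0,1,-0.01,-0.006,0.545,0,0,0,1,-0.01,-0.006,0.545,0,0,0,-0.12,-0.01,-0.006,0.545,0,0,0,-0.12,-0.01,-0.006,0.545,0,0,0,-0.12,-0.01,-0.006,0.545,0,0,0,-0.12,-0.01,-0.006,0.545,0,0,0,-0.12,-0.01,-0.006,0.35,0,0,0,-0.12,-0.01,-0.006,0.1,0,0,0,-0.12,0,0,-0.1,0,0,0,-1,0,0,-0.3,0,0,0,-1,0,0,-0.5,0,0,0,-1,0,0,-0.5,0,0,0,-1]
}}

```text
time_s: 6.9
tool_pos: [0.5567, -0.3908, 0.257]
ee_rot: [179.5, -0.7, 3.5]
contact_force: [1.3, -0.9, 1.5]
finger_gap: 1.0
gripper_force: 0.0
```

Run:
```python
from h import *
fr(.671,-.091,.25,3.8); top('scene'); c=top('side',zr=(.042,.052)); snap('side','pics/side1.png')
```

```text
pos [ 0.5567 -0.3908  0.257 ] rpy [179.5  -0.7   3.5] gap 1.0 F [ 1.31 -0.92  1.46] t 6.9
shift [ 0.661 -1.462  0.03 ] turn [ 0.011 -0.015 -0.007]
scene px [239. 174.] n 121 c 549.6 -380.9 size 147 46 ang 4.8
scene px [280. 228.] n 286 c 669.1 -92.2 size 148 45 ang 3.7
scene px [305. 236.] n 268 c 655.1 4.7 size 148 42 ang -5.7
scene px [322. 250.] n 297 c 663.4 84.4 size 150 43 ang -1.2
side px [339. 283.] n 904 c 543.0 -382.9 size 150 48 ang 2.3
```

View pics/side1.png

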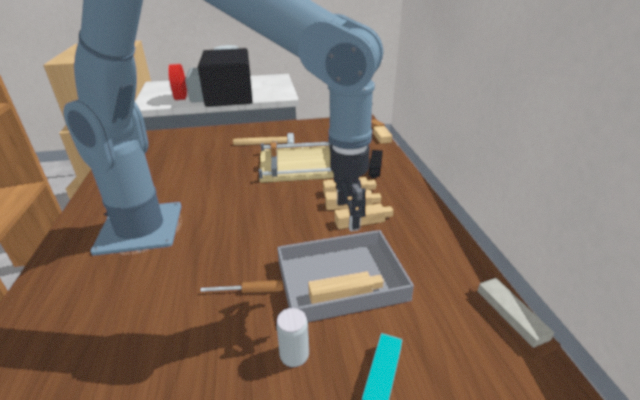

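The tray holds the first blank lying flat, at about (342,287), and nothing else has moved. On to blank two.

Call:
{"name": "jog_arm", "arguments": {
  "motion": [0.33,-0.73,0,0,0,0,-1,0.33,-0.73,0,0,0,0,-1,0.33,-0.73,0,0,0,0,-1,0.33,-0.73,0,0,0,0,-1]
}}

```text
time_s: 7.38
tool_pos: [0.6096, -0.2351, 0.245]
ee_rot: [-179.8, 0.2, 3.6]
contact_force: [0.8, 0.1, 0.4]
finger_gap: 0.998
gripper_force: 0.0
```

Call:
{"name": "jog_arm", "arguments": {
  "motion": [0.33,-0.73,0,0,0,0,-1,0.33,-0.73,0,0,0,0,-1,0.33,-0.73,0.2,0,0,0,-1,0.33,-0.73,0.4,0,0,0,-1,0.33,-0.73,0.5,0,0,0,-1,0.33,-0.73,0.5,0,0,0,-1,0.33,-0.73,0.5,0,0,0,-1,0.33,-0.73,0.5,0,0,0,-1]
}}

```text
time_s: 8.05
tool_pos: [0.6663, -0.0906, 0.1471]
ee_rot: [179.9, 0.1, 3.4]
contact_force: [0.8, -0.8, -0.2]
finger_gap: 0.997
gripper_force: 0.0
```

Run:
```python
from h import *
top('wrist'); fr(.672,-.092,.034,3.6)
```

```text
wrist px [ 89. 185.] n 11147 c 665.7 83.5 size 150 45 ang -2.3
wrist px [325. 193.] n 10735 c 669.7 -93.5 size 150 44 ang 3.9
wrist px [199. 193.] n 9556 c 657.7 2.5 size 150 44 ang -5.9
pos [ 0.6673 -0.0913  0.1485] rpy [ 1.799e+02 -1.000e-01  3.400e+00] gap 0.999 F [ 0.62 -0.54  0.47] t 8.1
shift [0.023 0.004 0.573] turn [ 0.002 -0.002 -0.005]
```

Wrist view gives (669.7,-93.5), so I go 4 mm further along x and grip at TCP z about 0.034.

Call:
{"name": "jog_arm", "arguments": {
  "motion": [0.03,0.01,0.25,0,0,-0.01,-1,0.03,0.01,0.45,0,0,-0.01,-1,0.03,0.01,0.57,0,0,-0.01,-1,0.03,0.01,0.57,0,0,-0.01,-1,0.03,0.01,0.57,0,0,-0.01,1,0.03,0.01,0.57,0,0,-0.01,1,0.03,0.01,0.57,0,0,-0.01,1,0.03,0.01,0.57,0,0,-0.01,1,0.03,0.01,0.57,0,0,-0.01,1,0.03,0.01,0.57,0,0,-0.01,1,0.03,0.01,0.57,0,0,-0.01,1,0.03,0.01,0.57,0,0,-0.01,1,0.03,0.01,0.57,0,0,-0.01,1]
}}

```text
time_s: 9.18
tool_pos: [0.6756, -0.0914, 0.0372]
ee_rot: [179.9, -0.3, 3.9]
contact_force: [-0.6, -0.7, 8.6]
finger_gap: 0.495
gripper_force: 83.9
```

Call:
{"name": "jog_arm", "arguments": {
  "motion": [0,0,-0.15,0,0,0,1,0,0,-0.3,0,0,0,1,0,0,-0.45,0,0,0,1,0,0,-0.6,0,0,0,1,0,0,-0.6,0,0,0,1,0,0,-0.6,0,0,0,1,0,0,-0.6,0,0,0,1,0,0,-0.6,0,0,0,1,0,0,-0.6,0,0,0,1,0,0,-0.6,0,0,0,1]
}}

```text
time_s: 10.02
tool_pos: [0.6721, -0.0904, 0.1519]
ee_rot: [-180.0, 0.1, 4.0]
contact_force: [-0.3, -0.6, -3.0]
finger_gap: 0.497
gripper_force: 83.0
```

Run:
```python
from h import *
heft(6)
fr(.557,-.327,.15,3.5)
```

```text
F [-0.1   0.16 -3.31] sd [0.66 0.5  0.48] mass 0.338 T [-0.003 -0.007  0.025] gap 0.49554596608025475 grip 83.02472233772278
pos [ 0.6729 -0.0906  0.1531] rpy [-180.    0.    4.] gap 0.504 F [ 0.06  0.44 -3.6 ] t 10.32
shift [-0.66   1.139  0.015] turn [-0.    0.    0.01]
```

That one weighs about 0.34 kg, so it is green and goes to the clamp.

Call:
{"name": "jog_arm", "arguments": {
  "motion": [-0.066,-0.987,0,0,0,-0.91,1,-0.066,-0.987,0,0,0,-0.91,1,-0.066,-0.987,0,0,0,-0.91,1,-0.066,-0.987,0,0,0,-0.91,1,-0.066,-0.987,0,0,0,-0.91,1,-0.066,-0.987,0,0,0,-0.91,1,-0.066,-0.987,0,0,0,-0.91,1,-0.066,-0.987,0,0,0,-0.91,1]
}}

```text
time_s: 10.98
tool_pos: [0.6463, 0.1047, 0.1532]
ee_rot: [180.0, 0.0, 44.8]
contact_force: [0.3, -1.3, -2.7]
finger_gap: 0.498
gripper_force: 83.0
```

Run:
```python
from h import *
fr(.6184,.3023,.15,85.8); print(r.sense()['qpos'].round(0))
```

```text
pos [0.6463 0.1047 0.1532] rpy [180.    0.   44.8] gap 0.498 F [ 0.29 -1.3  -2.75] t 10.98
shift [ 0.596 -0.8    0.015] turn [ 0.     0.001 -0.912]
[  2.  40. -23.  91.  18.  54. -72.]
```

Call:
{"name": "jog_arm", "arguments": {
  "motion": [0.596,-0.8,0,0,0,-0.912,1,0.596,-0.8,0,0,0,-0.912,1,0.596,-0.8,0,0,0,-0.912,1,0.596,-0.8,0,0,0,-0.912,1,0.596,-0.8,0,0,0,-0.912,1,0.596,-0.8,0,0,0,-0.912,1,0.596,-0.8,0,0,0,-0.912,1,0.596,-0.8,0,0,0,-0.912,1]
}}

```text
time_s: 11.65
tool_pos: [0.6186, 0.3006, 0.1527]
ee_rot: [180.0, 0.1, 85.6]
contact_force: [1.3, -0.5, -2.4]
finger_gap: 0.499
gripper_force: 83.0
```

Run:
```python
from h import *
fr(.6184,.3023,.053,85.8); print(r.sense()['qpos'].round(0))
c=snap('scene','pics/scene2.png'); a=cv2.imread('pics/scene2.png')[160:340,260:520]; cv2.imwrite('pics/crop2.png',cv2.resize(a,None,fx=2.5,fy=2.5))
```

```text
pos [0.6186 0.3006 0.1527] rpy [1.80e+02 1.00e-01 8.56e+01] gap 0.499 F [ 1.32 -0.5  -2.37] t 11.65
shift [ 0.009 -0.002  0.499] turn [ 0.     0.003 -0.005]
[ -9.  45. -32.  84.  26.  59. -53.]
```

View pics/crop2.png

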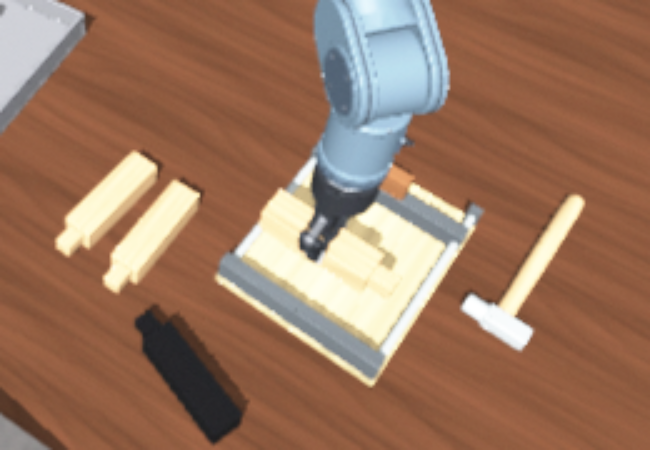

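The blank hangs over the bed and lines up with the jaw, with its tongue away from the robot side. Lowering it and letting go.

Call:
{"name": "jog_arm", "arguments": {
  "motion": [0.009,0,0.2,0,0,0,1,0.009,0,0.35,0,0,0,1,0.009,0,0.45,0,0,0,1,0.009,0,0.48,0,0,0,1,0.009,0,0.5,0,0,0,1,0.009,0,0.505,0,0,0,1,0.009,0,0.505,0,0,0,1,0.009,0,0.505,0,0,0,-0.12,0.009,0,0.505,0,0,0,-0.12,0.009,0,0.505,0,0,0,-0.12,0.009,0,0.505,0,0,0,-0.12,0.009,0,0.505,0,0,0,-0.12,0.009,0,0.4,0,0,0,-0.12,0.009,0,0.25,0,0,0,-0.12,0,0,0.05,0,0,0,-0.5,0,0,-0.1,0,0,0,-1,0,0,-0.3,0,0,0,-1,0,0,-0.5,0,0,0,-1,0,0,-0.5,0,0,0,-1]
}}

```text
time_s: 13.28
tool_pos: [0.6208, 0.3058, 0.263]
ee_rot: [179.4, -0.5, 85.9]
contact_force: [1.9, 0.9, 2.0]
finger_gap: 1.003
gripper_force: 0.0
```

Run:
```python
from h import *
top('scene',(.05,.06)); top('wrist',(.049,.061)); fr(.662,.003,.25,-5.9)
```

```text
scene px [386. 270.] n 523 c 616.8 298.5 size 149 46 ang 85.7
wrist px [317. 177.] n 5652 c 617.7 298.5 size 149 44 ang 86.0
pos [0.6185 0.3037 0.2558] rpy [ 1.798e+02 -1.000e-01  8.590e+01] gap 0.997 F [ 0.24 -0.36 -1.19] t 13.38
shift [-1.484  0.323  0.027] turn [ 1.000e-03 -6.000e-03  2.041e+00]
```

Call:
{"name": "jog_arm", "arguments": {
  "motion": [-0.54,0.17,0,0,0,0.98,-1,-0.54,0.17,0,0,0,0.98,-1,-0.54,0.17,0,0,0,0.98,-1,-0.54,0.17,0,0,0,0.98,-1,-0.54,0.17,0,0,0,0.98,-1,-0.54,0.17,0,0,0,0.98,-1,-0.54,0.17,0,0,0,0.98,-1,-0.54,0.17,0,0,0,0.98,-1]
}}

```text
time_s: 14.05
tool_pos: [0.6432, 0.1926, 0.252]
ee_rot: [-180.0, 0.1, 42.0]
contact_force: [0.3, 0.6, -0.1]
finger_gap: 0.999
gripper_force: 0.0
```

Run:
```python
from h import *
fr(.670,.0833,.15,-2.3)
```

```text
pos [0.6432 0.1926 0.252 ] rpy [-1.8e+02  1.0e-01  4.2e+01] gap 0.999 F [ 0.31  0.57 -0.13] t 14.05
shift [-0.265  0.496  0.51 ] turn [0.001 0.003 0.984]
```

Call:
{"name": "jog_arm", "arguments": {
  "motion": [-0.265,0.496,0,0,0,0.984,-0.5,-0.265,0.496,0,0,0,0.984,-0.5,-0.265,0.496,0,0,0,0.984,-0.5,-0.265,0.496,0.1,0,0,0.984,-0.5,-0.265,0.496,0.2,0,0,0.984,-0.5,-0.265,0.496,0.3,0,0,0.984,-0.5,-0.265,0.496,0.4,0,0,0.984,-0.5,-0.265,0.496,0.5,0,0,0.984,-0.5,-0.265,0.496,0.5,0,0,0.984,-0.5]
}}

```text
time_s: 14.8
tool_pos: [0.6673, 0.0831, 0.1482]
ee_rot: [179.9, 0.5, -2.2]
contact_force: [-1.1, -0.7, -0.7]
finger_gap: 0.751
gripper_force: 0.0
```

Run:
```python
from h import *
top('wrist'); fr(.670,.0833,.036,-2.3)
```

```text
wrist px [321. 197.] n 10438 c 665.7 83.4 size 150 44 ang -2.0
wrist px [430. 192.] n 8947 c 659.3 2.6 size 146 44 ang -5.6
wrist px [ 76. 251.] n 613 c 639.1 281.7 size 120 3 ang 85.2
pos [0.6686 0.0833 0.1506] rpy [179.9   0.3  -2.2] gap 0.748 F [0.45 0.38 0.47] t 14.85
shift [ 0.01  -0.001  0.573] turn [0.001 0.007 0.001]
```

Call:
{"name": "jog_arm", "arguments": {
  "motion": [0.008,0,0.25,0,0,0,-0.5,0.008,0,0.45,0,0,0,-0.5,0.008,0,0.56,0,0,0,-0.5,0.008,0,0.565,0,0,0,-0.5,0.008,0,0.565,0,0,0,1,0.008,0,0.565,0,0,0,1,0.008,0,0.565,0,0,0,1,0.008,0,0.565,0,0,0,1,0.008,0,0.565,0,0,0,1,0.008,0,0.565,0,0,0,1,0.008,0,0.565,0,0,0,1,0.008,0,0.565,0,0,0,1]
}}

```text
time_s: 15.85
tool_pos: [0.674, 0.0838, 0.043]
ee_rot: [-180.0, -0.2, -2.4]
contact_force: [-1.7, 0.1, 7.7]
finger_gap: 0.496
gripper_force: 84.1
```

Call:
{"name": "jog_arm", "arguments": {
  "motion": [0,0,-0.15,0,0,0,1,0,0,-0.3,0,0,0,1,0,0,-0.45,0,0,0,1,0,0,-0.6,0,0,0,1,0,0,-0.6,0,0,0,1,0,0,-0.6,0,0,0,1,0,0,-0.6,0,0,0,1,0,0,-0.6,0,0,0,1,0,0,-0.6,0,0,0,1,0,0,-0.6,0,0,0,1]
}}

```text
time_s: 16.68
tool_pos: [0.6714, 0.0833, 0.159]
ee_rot: [180.0, 0.1, -2.4]
contact_force: [0.0, -0.1, -1.4]
finger_gap: 0.494
gripper_force: 83.0
```

Run:
```python
from h import *
heft(6)
fr(.6,.3,.15,-2.3)
```

```text
F [ 0.22 -0.12 -1.83] sd [0.58 0.24 0.22] mass 0.186 T [ 0.017 -0.019  0.019] gap 0.4991629623371134 grip 82.97033429145813
pos [0.6721 0.0835 0.1601] rpy [180.    0.   -2.4] gap 0.495 F [ 0.51  0.76 -1.12] t 16.98
shift [-0.406 -1.066  0.051] turn [ 0.     0.    -0.003]
```

That one is about 0.19 kg, so it is dry and goes to the tray.

Call:
{"name": "jog_arm", "arguments": {
  "motion": [-0.25,1,-0.1,0,0,-0.131,1,-0.25,1,-0.1,0,0,-0.131,1,-0.25,1,-0.1,0,0,-0.131,1,-0.25,1,-0.1,0,0,-0.131,1,-0.25,1,-0.1,0,0,-0.131,1,-0.25,1,-0.1,0,0,-0.131,1]
}}

```text
time_s: 17.48
tool_pos: [0.611, -0.127, 0.1809]
ee_rot: [179.5, 0.1, 2.7]
contact_force: [-1.0, -2.7, -2.2]
finger_gap: 0.491
gripper_force: 83.0
```

Call:
{"name": "jog_arm", "arguments": {
  "motion": [-0.22,1,0,0,0,0,1,-0.22,1,0,0,0,0,1,-0.22,1,0,0,0,0,1,-0.22,1,0,0,0,0,1,-0.22,1,0,0,0,0,1,-0.22,1,0,0,0,0,1]
}}

```text
time_s: 17.98
tool_pos: [0.5779, -0.3286, 0.1802]
ee_rot: [179.6, 0.1, 2.8]
contact_force: [-1.3, -1.9, -1.0]
finger_gap: 0.492
gripper_force: 82.9
```

Run:
```python
from h import *
c=top('wrist',(.040,.052)); fr(.5467,-.3216,.05,3.5)
top('scene',(.040,.052))
# tray rim from wrist view
P=cloud(c); f=c['frame'].astype(int); m=(f.max(-1)-f.min(-1)<30)&(abs(P[...,2]-.05)<.006)&(P[...,1]<-.2)
Q=(P[m][:,:2]*1000).astype(np.float32); print(m.sum(),cv2.minAreaRect(Q) if len(Q) else 0)
```

```text
wrist px [390. 205.] n 3792 c 562.0 -389.0 size 117 30 ang 2.9
pos [ 0.5794 -0.3234  0.1801] rpy [1.798e+02 1.000e-01 2.900e+00] gap 0.496 F [-0.3  -0.05 -2.53] t 18.03
shift [-0.162 -0.02   0.65 ] turn [ 0.005  0.002 -0.012]
8657 ((551.4342041015625, -375.5525207519531), (310.650390625, 314.42138671875), 3.6081883907318115)
```

Call:
{"name": "jog_arm", "arguments": {
  "motion": [-0.162,-0.03,0.2,0,0,-0.012,1,-0.162,-0.03,0.4,0,0,-0.012,1,-0.162,-0.03,0.55,0,0,-0.012,1,-0.162,-0.03,0.62,0,0,-0.012,1,-0.162,-0.03,0.645,0,0,-0.012,1,-0.162,-0.03,0.655,0,0,-0.012,1,-0.162,-0.03,0.655,0,0,-0.012,1,-0.162,-0.03,0.655,0,0,-0.012,1,-0.162,-0.03,0.655,0,0,-0.012,-0.12,-0.162,-0.03,0.655,0,0,-0.012,-0.12,-0.162,-0.03,0.655,0,0,-0.012,-0.12,-0.162,-0.03,0.655,0,0,-0.012,-0.12,-0.162,-0.03,0.55,0,0,-0.012,-0.12,-0.162,-0.03,0.4,0,0,-0.012,-0.12,-0.162,-0.03,0.2,0,0,-0.012,-0.12,-0.16,-0.03,0,0,0,-0.012,-1,-0.16,-0.03,-0.2,0,0,-0.012,-1,-0.16,-0.03,-0.4,0,0,-0.012,-1,-0.16,-0.03,-0.4,0,0,-0.012,-1]
}}

```text
time_s: 19.67
tool_pos: [0.5537, -0.3143, 0.2697]
ee_rot: [179.6, -0.7, 4.0]
contact_force: [1.8, -1.4, 1.3]
finger_gap: 1.003
gripper_force: 0.0
```

Run:
```python
from h import *
c=top('wrist',(.040,.052)); top('scene'); fr(.663,.003,.25,-5.7)
```

```text
wrist px [17. 69.] n 2315 c 645.2 1.7 size 124 43 ang -5.4
wrist px [317. 179.] n 4986 c 543.3 -312.5 size 150 43 ang 4.8
wrist px [380. 181.] n 4963 c 545.1 -383.1 size 150 44 ang 3.0
scene px [242. 173.] n 124 c 545.5 -382.1 size 145 48 ang 3.0
scene px [256. 180.] n 146 c 549.7 -310.5 size 169 45 ang 5.2
scene px [304. 238.] n 287 c 656.2 4.0 size 150 43 ang -6.1
pos [ 0.5506 -0.313   0.2625] rpy [179.9  -0.2   4. ] gap 0.998 F [-0.84  0.56 -1.13] t 19.77
shift [ 0.671 -1.537  0.061] turn [ 0.003 -0.005  0.215]
```

Both dry blanks are in the tray. Going for the last one.

Call:
{"name": "jog_arm", "arguments": {
  "motion": [0.33,-0.77,0,0,0,0,-1,0.33,-0.77,0,0,0,0,-1,0.33,-0.77,0,0,0,0,-1,0.33,-0.77,0,0,0,0,-1,0.33,-0.77,0,0,0,0,-1]
}}

```text
time_s: 20.18
tool_pos: [0.6066, -0.1421, 0.2588]
ee_rot: [-179.6, 0.0, 4.7]
contact_force: [0.2, 1.8, 0.8]
finger_gap: 1.001
gripper_force: 0.0
```

Call:
{"name": "jog_arm", "arguments": {
  "motion": [0.34,-0.77,0,0,0,0.215,-1,0.34,-0.77,0,0,0,0.215,-1,0.34,-0.77,0.1,0,0,0.215,-1,0.34,-0.77,0.3,0,0,0.215,-1,0.34,-0.77,0.5,0,0,0.215,-1,0.34,-0.77,0.5,0,0,0.215,-1,0.34,-0.77,0.5,0,0,0.215,-1,0.34,-0.77,0.5,0,0,0.215,-1]
}}

```text
time_s: 20.85
tool_pos: [0.6603, 0.0038, 0.1583]
ee_rot: [180.0, 0.3, -5.6]
contact_force: [-0.2, -0.7, 1.4]
finger_gap: 1.003
gripper_force: 0.0
```

Run:
```python
from h import *
c=top('wrist'); fr(.662,.0026,.04,-5.8)
```

```text
wrist px [323. 196.] n 9708 c 657.3 2.5 size 150 44 ang -5.6
wrist px [ 38. 258.] n 279 c 636.9 250.1 size 60 8 ang 79.2
pos [0.6617 0.0031 0.1603] rpy [180.    0.   -5.7] gap 0.999 F [-0.36 -0.93  1.05] t 20.9
shift [0.002 0.002 0.601] turn [0.001 0.001 0.002]
```

Call:
{"name": "jog_arm", "arguments": {
  "motion": [0,0,0.25,0,0,0,-1,0,0,0.45,0,0,0,-1,0,0,0.58,0,0,0,-1,0,0,0.6,0,0,0,-1,0,0,0.61,0,0,0,-1,0,0,0.61,0,0,0,1,0,0,0.61,0,0,0,1,0,0,0.61,0,0,0,1,0,0,0.61,0,0,0,1,0,0,0.61,0,0,0,1,0,0,0.61,0,0,0,1,0,0,0.61,0,0,0,1,0,0,0.61,0,0,0,1,0,0,0.61,0,0,0,1]
}}

```text
time_s: 22.07
tool_pos: [0.6638, 0.0038, 0.0411]
ee_rot: [-180.0, -0.2, -5.7]
contact_force: [-1.0, -0.6, 9.1]
finger_gap: 0.498
gripper_force: 84.0
```

Call:
{"name": "jog_arm", "arguments": {
  "motion": [0,0,-0.15,0,0,0,1,0,0,-0.3,0,0,0,1,0,0,-0.45,0,0,0,1,0,0,-0.6,0,0,0,1,0,0,-0.6,0,0,0,1,0,0,-0.6,0,0,0,1,0,0,-0.6,0,0,0,1,0,0,-0.6,0,0,0,1,0,0,-0.6,0,0,0,1,0,0,-0.6,0,0,0,1]
}}

```text
time_s: 22.9
tool_pos: [0.6609, 0.0041, 0.1568]
ee_rot: [180.0, 0.1, -5.7]
contact_force: [-0.0, 0.1, -4.4]
finger_gap: 0.493
gripper_force: 83.2
```

Run:
```python
from h import *
heft(6)
fr(.55,.3055,.15,85.8)
```

```text
F [-0.3   0.07 -3.72] sd [0.66 0.31 0.43] mass 0.379 T [-0.004 -0.015  0.003] gap 0.49285809175325124 grip 83.16367864608765
pos [0.6617 0.0041 0.1581] rpy [-180.     0.    -5.7] gap 0.497 F [ 1.05 -0.6  -3.45] t 23.2
shift [-0.705 -1.444  0.041] turn [-0.     0.    -2.033]
```

This one is about 0.38 kg, so it is green too.

Call:
{"name": "jog_arm", "arguments": {
  "motion": [-0.37,-0.732,0,0,0,-1,1,-0.37,-0.732,0,0,0,-1,1,-0.37,-0.732,0,0,0,-1,1,-0.37,-0.732,0,0,0,-1,1,-0.37,-0.732,0,0,0,-1,1,-0.37,-0.732,0,0,0,-1,1,-0.37,-0.732,0,0,0,-1,1,-0.37,-0.732,0,0,0,-1,1]
}}

```text
time_s: 23.87
tool_pos: [0.6027, 0.157, 0.1583]
ee_rot: [180.0, 0.0, 39.4]
contact_force: [-0.5, -0.1, -3.3]
finger_gap: 0.496
gripper_force: 83.2
```

Run:
```python
from h import *
fr(.5432,.3104,.155,85.8)
```

```text
pos [0.6027 0.157  0.1583] rpy [180.    0.   39.4] gap 0.496 F [-0.53 -0.14 -3.28] t 23.87
shift [ 0.257 -0.781  0.016] turn [ 0.     0.    -1.031]
```

Call:
{"name": "jog_arm", "arguments": {
  "motion": [0.257,-0.781,0,0,0,-1,1,0.257,-0.781,0,0,0,-1,1,0.257,-0.781,0,0,0,-1,1,0.257,-0.781,0,0,0,-1,1,0.257,-0.781,0,0,0,-1,1,0.257,-0.781,0,0,0,-1,1,0.257,-0.781,0,0,0,-1,1,0.257,-0.781,0,0,0,-1,1,0.257,-0.781,0,0,0,-1,1]
}}

```text
time_s: 24.62
tool_pos: [0.5436, 0.3102, 0.1582]
ee_rot: [-180.0, 0.0, 84.1]
contact_force: [0.4, 0.3, -3.9]
finger_gap: 0.493
gripper_force: 83.3
```

Run:
```python
from h import *
top('scene',(.048,.06),(.5,.7,.15,.5)); fr(.5432,.3104,.057,85.8)
```

```text
scene px [385. 270.] n 573 c 616.8 301.1 size 154 47 ang 86.8
pos [0.5436 0.3102 0.1583] rpy [180.    0.   84.1] gap 0.494 F [-0.52  0.56 -3.71] t 24.67
shift [ 0.001 -0.002  0.506] turn [ 0.     0.    -0.037]
```

Call:
{"name": "jog_arm", "arguments": {
  "motion": [0,0,0.2,0,0,-0.037,1,0,0,0.35,0,0,-0.037,1,0,0,0.45,0,0,-0.037,1,0,0,0.49,0,0,-0.037,1,0,0,0.51,0,0,-0.037,1,0,0,0.515,0,0,-0.037,1,0,0,0.515,0,0,-0.037,1,0,0,0.515,0,0,-0.037,1,0,0,0.515,0,0,-0.037,-0.2,0,0,0.515,0,0,-0.037,-0.2,0,0,0.515,0,0,-0.037,-0.2,0,0,0.515,0,0,-0.037,-0.2,0,0,0.4,0,0,-0.037,-0.2,0,0,0.25,0,0,-0.037,-0.2,0,0,0.05,0,0,-0.037,-0.5,0,0,-0.1,0,0,-0.037,-1,0,0,-0.3,0,0,-0.037,-1,0,0,-0.5,0,0,-0.037,-1,0,0,-0.5,0,0,-0.037,-1]
}}

```text
time_s: 26.25
tool_pos: [0.5462, 0.3138, 0.2671]
ee_rot: [179.4, -0.5, 86.0]
contact_force: [1.1, 1.7, 0.6]
finger_gap: 1.002
gripper_force: 0.0
```

Run:
```python
from h import *
top('scene',(.05,.06)); c=top('wrist',(.05,.06)); snap('scene','pics/scene3.png')
top('scene')
P=cloud(c);f=c['frame'].astype(int)
m=(P[...,2]>.086)&(P[...,2]<.1)&(P[...,1]>.2); Q=(P[m][:,:2]*1000).astype(np.float32); print('grip',m.sum(),cv2.minAreaRect(Q) if len(Q)>5 else 0)
print(r.sense()['tool_pos'],r.sense()['ee_rot'],r.sense()['qpos'].round())
a=cv2.imread('pics/scene3.png')[150:330,210:500]; cv2.imwrite('pics/crop3.png',cv2.resize(a,None,fx=2.5,fy=2.5))
```

```text
scene px [397. 254.] n 493 c 543.9 304.1 size 150 47 ang 85.1
scene px [385. 269.] n 527 c 616.9 298.7 size 149 46 ang 85.8
wrist px [318. 178.] n 5503 c 544.5 304.3 size 150 44 ang 85.9
wrist px [387. 178.] n 5429 c 618.0 298.5 size 150 44 ang 85.8
scene px [253. 182.] n 129 c 554.7 -309.6 size 130 47 ang 5.2
grip 1227 ((438.2962341308594, 326.11932373046875), (49.406070709228516, 22.56580352783203), 85.53849029541016)
[0.542972   0.30990904 0.25728004] [-1.79939932e+02  7.15173198e-02  8.59871411e+01] [ -6.  34. -41.  90.  24.  65. -56.]
```

View pics/crop3.png

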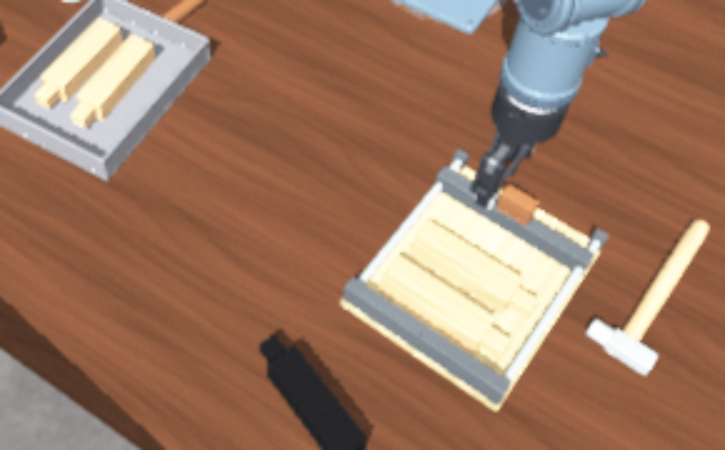

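Crop view: two dry blanks in the tray (top left) and two green ones on the bed. There are no more blanks. The bar grip is at (438,326) mm, so next I grip it high enough for the fingertips to clear the blanks' tops.

Call:
{"name": "jog_arm", "arguments": {
  "motion": [0.044,-0.528,0,0,0,0,-1,0.044,-0.528,0,0,0,0,-1,0.044,-0.528,0,0,0,0,-1,0.044,-0.528,0.2,0,0,0,-1,0.044,-0.528,0.4,0,0,0,-1,0.044,-0.528,0.585,0,0,0,-1,0.044,-0.528,0.585,0,0,0,-1,0.044,-0.528,0.585,0,0,0,-1],
  "squeeze": 30
}}

```text
time_s: 27.12
tool_pos: [0.4369, 0.3255, 0.1393]
ee_rot: [-179.7, 0.2, 86.0]
contact_force: [0.2, 0.6, 1.1]
finger_gap: 1.003
gripper_force: 0.0
```

Run:
```python
from h import *
c=read_camera('wrist'); P=cloud(c)
m=(P[...,2]>.086)&(P[...,2]<.1)&(P[...,1]>.2); Q=(P[m][:,:2]*1000).astype(np.float32); print('grip',m.sum(),cv2.minAreaRect(Q) if len(Q)>5 else 0)
fr(.4383,.3261,.085,85.8); print(r.sense()['qpos'].round())
```

```text
grip 2876 ((438.11688232421875, 326.17919921875), (49.744300842285156, 22.02252960205078), 85.75284576416016)
pos [0.4382 0.3269 0.1414] rpy [-179.9    0.    86. ] gap 0.996 F [0.28 0.06 0.51] t 27.17
shift [-0.004  0.001  0.282] turn [-0.002  0.     0.005]
[-12.  35. -39. 107.  29.  48. -70.]
```

Call:
{"name": "jog_arm", "arguments": {
  "motion": [0,0,0.15,0,0,0,-1,0,0,0.28,0,0,0,-1,0,0,0.28,0,0,0,-1,0,0,0.28,0,0,0,1,0,0,0.28,0,0,0,1,0,0,0.28,0,0,0,1,0,0,0.28,0,0,0,1,0,0,0.28,0,0,0,1,0,0,0.28,0,0,0,1,0,0,0.28,0,0,0,1,0,0,0.28,0,0,0,1,0,0,0.28,0,0,0,1]
}}

```text
time_s: 28.17
tool_pos: [0.439, 0.3271, 0.0864]
ee_rot: [179.9, -0.0, 86.0]
contact_force: [-0.8, -1.2, 7.7]
finger_gap: 0.253
gripper_force: 30.3
```

Run:
```python
from h import *
# clamp +x direction = yaw -4.2
fr(.4383+.1*.9973,.3261-.1*.0732,.085,85.8)
```

```text
pos [0.439  0.3271 0.0864] rpy [179.9  -0.   86. ] gap 0.253 F [-0.79 -1.18  7.73] t 28.17
shift [-0.007  0.497  0.008] turn [ 0.001 -0.001  0.004]
```

Call:
{"name": "jog_arm", "arguments": {
  "motion": [0,0.03,0,0,0,0,1,0,0.06,0,0,0,0,1,0,0.09,0,0,0,0,1,0,0.12,0,0,0,0,1,0,0.15,0,0,0,0,1,0,0.18,0,0,0,0,1,0,0.21,0,0,0,0,1,0,0.24,0,0,0,0,1,0,0.27,0,0,0,0,1,0,0.3,0,0,0,0,1,0,0.32,0,0,0,0,1,0,0.34,0,0,0,0,1,0,0.36,0,0,0,0,1,0,0.38,0,0,0,0,1,0,0.4,0,0,0,0,1,0,0.42,0,0,0,0,1,0,0.44,0,0,0,0,1,0,0.46,0,0,0,0,1,0,0.48,0,0,0,0,1,0,0.5,0,0,0,0,1]
}}

```text
time_s: 29.83
tool_pos: [0.5378, 0.32, 0.0865]
ee_rot: [-180.0, 0.0, 86.0]
contact_force: [-4.8, -1.5, 8.3]
finger_gap: 0.255
gripper_force: 30.6
```

Call:
{"name": "jog_arm", "arguments": {
  "motion": [0,0.01,0,0,0,0,1,0,0.02,0,0,0,0,1,0,0.03,0,0,0,0,1,0,0.04,0,0,0,0,1,0,0.05,0,0,0,0,1,0,0.06,0,0,0,0,1,0,0.07,0,0,0,0,1,0,0.075,0,0,0,0,1]
}}

```text
time_s: 30.5
tool_pos: [0.5522, 0.3189, 0.0865]
ee_rot: [-179.9, 0.0, 86.0]
contact_force: [-6.9, -2.7, 9.4]
finger_gap: 0.252
gripper_force: 30.8
```

Run:
```python
from h import *
top('scene',(.049,.06),(.5,.7,.15,.5)); 
F=[]
for i in range(4): F.append(r.sense()['contact_force']); c=read_camera('wrist')
print(np.mean(F,0)); fr(.4383+.124*.9973,.3261-.124*.0732,.085,85.8)
s=snap('scene','pics/scene4.png'); a=cv2.imread('pics/scene4.png')[190:320,320:480]; cv2.imwrite('pics/crop4.png',cv2.resize(a,None,fx=4,fy=4))
```

```text
scene px [387. 267.] n 1096 c 604.3 299.6 size 150 95 ang 85.9
[-5.74671452 -2.32370478  9.27371386]
pos [0.5524 0.3189 0.0864] rpy [-179.9    0.    86. ] gap 0.251 F [-5.61 -3.1   8.7 ] t 30.75
shift [-0.006  0.048  0.007] turn [-0.001  0.001  0.005]
```

View pics/crop4.png

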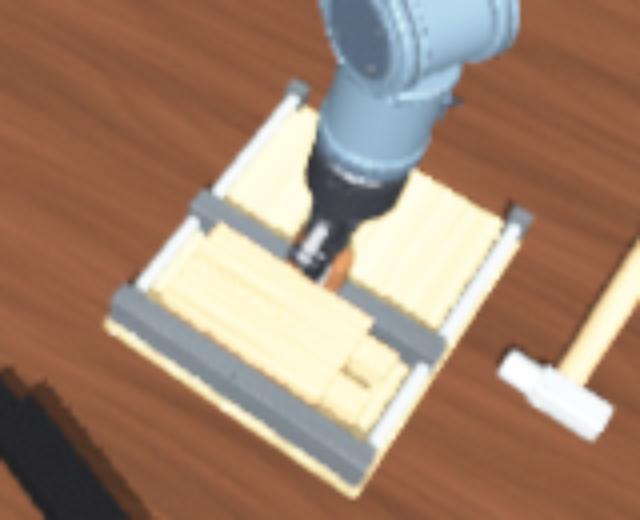

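The row is now closed up against the bar and about 10 mm short of the jaw. I'll creep forward and watch the force.

Call:
{"name": "jog_arm", "arguments": {
  "motion": [0,0.006,0,0,0,0,1,0,0.012,0,0,0,0,1,0,0.018,0,0,0,0,1,0,0.024,0,0,0,0,1,0,0.03,0,0,0,0,1,0,0.035,0,0,0,0,1,0,0.035,0,0,0,0,1]
}}

```text
time_s: 31.38
tool_pos: [0.5594, 0.3184, 0.0865]
ee_rot: [-179.9, 0.0, 86.0]
contact_force: [-6.3, -2.6, 9.3]
finger_gap: 0.252
gripper_force: 30.6
```

Call:
{"name": "jog_arm", "arguments": {
  "motion": [0,0.003,0,0,0,0,1,0,0.006,0,0,0,0,1,0,0.01,0,0,0,0,1,0,0.01,0,0,0,0,1]
}}

```text
time_s: 31.72
tool_pos: [0.5613, 0.3183, 0.0865]
ee_rot: [-179.9, 0.0, 86.0]
contact_force: [-6.0, -2.6, 9.6]
finger_gap: 0.255
gripper_force: 30.6
```

Call:
{"name": "jog_arm", "arguments": {
  "motion": [0,0.003,0,0,0,0,1,0,0.006,0,0,0,0,1,0,0.008,0,0,0,0,1,0,0.008,0,0,0,0,1]
}}

```text
time_s: 32.05
tool_pos: [0.5628, 0.3182, 0.0865]
ee_rot: [-179.9, 0.0, 86.0]
contact_force: [-6.4, -2.1, 10.2]
finger_gap: 0.249
gripper_force: 30.7
```

Call:
{"name": "jog_arm", "arguments": {
  "motion": [0,0.003,0,0,0,0,1,0,0.005,0,0,0,0,1,0,0.005,0,0,0,0,1]
}}

```text
time_s: 32.3
tool_pos: [0.5629, 0.3182, 0.0865]
ee_rot: [-179.8, 0.1, 86.0]
contact_force: [-8.3, -2.9, 11.6]
finger_gap: 0.249
gripper_force: 31.0
```

Call:
{"name": "jog_arm", "arguments": {
  "motion": [0,0.003,0,0,0,0,1,0,0.005,0,0,0,0,1,0,0.005,0,0,0,0,1]
}}

```text
time_s: 32.55
tool_pos: [0.5629, 0.3182, 0.0864]
ee_rot: [-179.7, 0.1, 86.1]
contact_force: [-11.2, -3.4, 13.1]
finger_gap: 0.253
gripper_force: 31.3
```

Run:
```python
from h import *
F=[]
for i in range(4): F.append(r.sense()['contact_force']); c=read_camera('wrist')
print(np.mean(F,0)); top('scene',(.049,.06),(.5,.7,.15,.5)); fr(.5629,.3182,.085,86)
P=cloud(c); m=(abs(P[...,1]-.31)<.1); f=c['frame']
s=cv2.cvtColor(f,cv2.COLOR_RGB2BGR); cv2.imwrite('pics/w5.png',s)
```

```text
[-11.47540622  -3.24327263  13.25772706]
scene px [386. 269.] n 1115 c 615.0 298.2 size 150 94 ang 85.1
pos [0.5629 0.3182 0.0864] rpy [-1.797e+02  1.000e-01  8.610e+01] gap 0.251 F [-11.69  -3.32  12.71] t 32.8
shift [0.    0.    0.007] turn [-0.006  0.002  0.001]
```

View pics/w5.png

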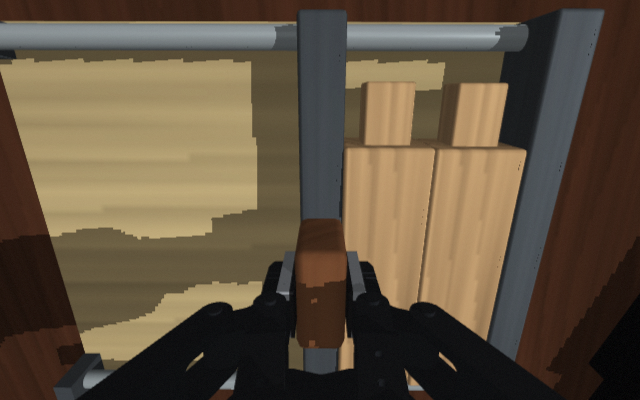

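The row has closed up with both blanks touching and bearing on the jaw, and the force is rising while nothing moves. One slightly firmer press, then ease off and let go.

Call:
{"name": "jog_arm", "arguments": {
  "motion": [0,0.004,0,0,0,0,1,0,0.008,0,0,0,0,1,0,0.008,0,0,0,0,1]
}}

```text
time_s: 33.05
tool_pos: [0.5629, 0.3182, 0.0864]
ee_rot: [-179.6, 0.2, 86.1]
contact_force: [-14.8, -3.9, 17.4]
finger_gap: 0.253
gripper_force: 32.3
```

Call:
{"name": "jog_arm", "arguments": {
  "motion": [0,-0.006,0,0,0,0,1,0,-0.012,0,0,0,0,1,0,-0.012,0,0,0,0,1,0,-0.012,0,0,0,0,0.2,0,-0.012,0,0,0,0,0.2,0,-0.012,0,0,0,0,0.2,0,-0.012,0,0,0,0,0.2,0,-0.012,-0.2,0,0,0,0.2,0,-0.012,-0.4,0,0,0,0.2,0,-0.012,-0.7,0,0,0,0.2,0,-0.012,-0.9,0,0,0,-1,0,-0.012,-0.9,0,0,0,-1,0,-0.012,-0.9,0,0,0,-1]
}}

```text
time_s: 34.13
tool_pos: [0.5672, 0.3197, 0.271]
ee_rot: [179.6, -0.3, 86.0]
contact_force: [0.1, 0.4, 1.1]
finger_gap: 0.811
gripper_force: 0.0
```

Run:
```python
from h import *
c=top('wrist',(.05,.06)); snap('scene','pics/scene6.png'); cv2.imwrite('pics/w6.png',cv2.cvtColor(c['frame'],cv2.COLOR_RGB2BGR)); top('scene',(.049,.06),(.5,.7,.15,.5)); top('side',(.042,.052))
P=cloud(c); m=(P[...,2]>.086)&(P[...,2]<.1)&(P[...,1]>.2); Q=(P[m][:,:2]*1000).astype(np.float32); print('grip',cv2.minAreaRect(Q))
```

```text
wrist px [365. 184.] n 10237 c 617.7 298.0 size 151 88 ang 85.9
scene px [386. 269.] n 1126 c 615.1 298.2 size 150 95 ang 85.8
side px [314. 267.] n 785 c 492.1 -319.8 size 149 47 ang 4.8
side px [340. 283.] n 901 c 542.9 -383.8 size 150 47 ang 2.9
grip ((563.5266723632812, 317.5578308105469), (48.73381423950195, 21.21680450439453), 85.04991149902344)
```

View pics/w6.png

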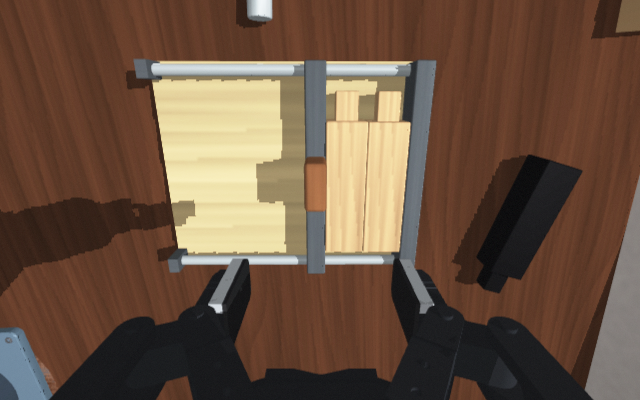

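View pics/scene6.png

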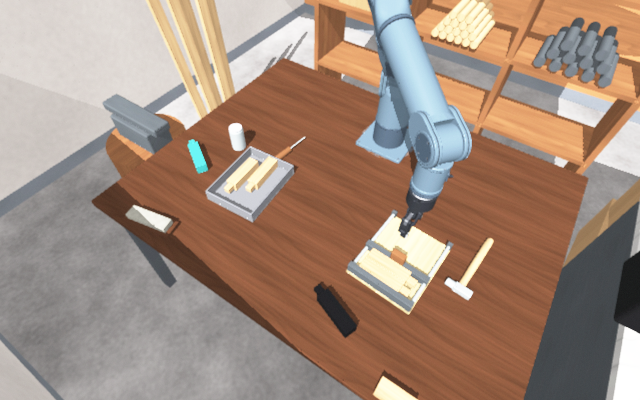

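The row in the clamp is tight, but one tray blank was knocked towards -x. I'm checking that it still lies flat.

Run:
```python
from h import *
c=snap('side','pics/side7.png'); P=cloud(c); f=c['frame'].astype(int)
m=(f[...,0]-f[...,2]>40)&(f[...,0]>150)&(P[...,1]<-.2)&(P[...,2]>.02)&(P[...,0]>.38)&(P[...,0]<.75)&(P[...,1]>-.45)
Q=P[m]
for a in range(400,680,20):
    for nm,s in(('near',Q[:,1]<-.352),('far',Q[:,1]>-.352)):
        q=Q[s&(abs(Q[:,0]*1000-a)<10)]
        if len(q)>5: print(a,nm,len(q),'z95',np.percentile(q[:,2],[80,95]).round(4))
a=cv2.imread('pics/side7.png')[220:330,260:430]; cv2.imwrite('pics/crop7.png',cv2.resize(a,None,fx=4,fy=4))
```

```text
420 far 82 z95 [0.0467 0.0481]
440 far 160 z95 [0.0471 0.0481]
460 near 26 z95 [0.0458 0.0469]
460 far 161 z95 [0.0468 0.0484]
480 near 183 z95 [0.0469 0.0479]
480 far 146 z95 [0.0468 0.0479]
500 near 183 z95 [0.0468 0.0479]
500 far 151 z95 [0.0468 0.0478]
520 near 175 z95 [0.0469 0.0481]
520 far 147 z95 [0.047  0.0479]
540 near 178 z95 [0.0471 0.0482]
540 far 145 z95 [0.0469 0.0478]
560 near 170 z95 [0.0471 0.0483]
560 far 126 z95 [0.0468 0.0479]
580 near 170 z95 [0.0472 0.0481]
580 far 82 z95 [0.038 0.039]
600 near 162 z95 [0.0469 0.0482]
600 far 29 z95 [0.0382 0.0392]
620 near 103 z95 [0.0459 0.0474]
640 near 81 z95 [0.0379 0.0384]
```

View pics/crop7.png

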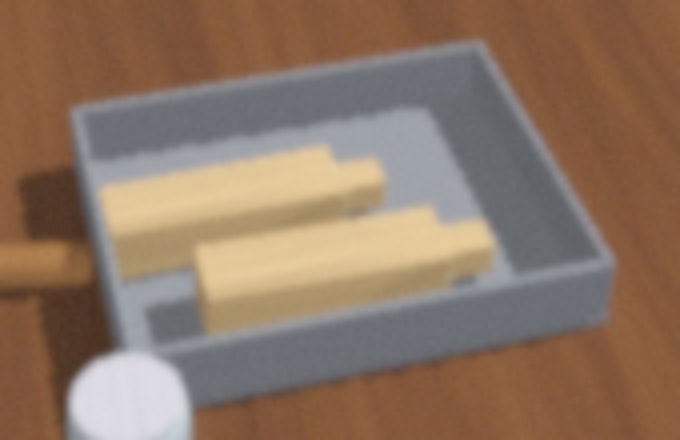

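Both dry blanks lie flat inside the tray, with tops at 46 to 47 mm along their whole length. The knocked one only slid to the wall. Everything is in place, so I'm handing in.

```bash
python3 -c "
from rig import r
print(r.close_job())"
```

```text
the job is handed in; nothing more can be done
None
```

The job is handed in at about 34 s of the 208 s. The two dry blanks lie flat in the tray and the two green ones sit side by side in the clamp. The bar pressed the row against the jaw at about 15 N without forcing it, and the hammer, screwdriver and oil can were left alone.

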